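# Hang the orange hook-on cup on the desk rail

## Robot

A 6-joint arm with a two-finger parallel gripper is mounted at the origin on a cart in front of the work surface, level with it; the furniture and walls round the work are solid. World frame = base frame: x ahead of the robot, y to its left, z up, the work surface at z = 0. Lengths are in m, angles in rad, forces in N, time in s.
With the tool pointing down it reaches from about 0.35 to 0.775 m from the base axis. Payload 7.3 kg.
Tool frame: the origin (TCP) lies at the very end of the fingers, on their centre line; the grasp point (between the pads) lies 19 mm behind it; z points along the fingers, y is the line along which they close (so a half turn about z gives the same grasp; the last joint's range is limited). The gripper opens to 92 mm and grips with 3 to 60 N. Pads are 19 mm wide; open, the fingers measure 130 mm over their backs; the gripper's body (75 mm by 190 mm) begins 47 mm behind the grasp point.
Start: joints at [1.02, 0.342, 1.524, -0, 1.275, -0.146], TCP at [0.207, 0.483, 0.227] pointing down, gripper open.
Joint ranges: [-2.53, 2.53], [-0.77, 2.02], [0.04, 2.7], [-1, 4.14], [0.28, 2.66], [-3.11, 3.11]. Speed limits (rad/s): [2.57, 2.57, 3.14, 3.14, 3.14, 3.14].

## Interface

Orientations are given as [roll, pitch, yaw] about the fixed x, y, z axes, in that order (R = Rz(yaw) Ry(pitch) Rx(roll)).
In Python, from cell import robot, read_camera, get_calibration gives the robot as it stands. The module is installed in compiled form; this text tells all that it offers.
- The arm moves only by the tool send_rows, never from a script. Its argument "plan" is a list of rows, each a list of 2 entries, a list of its own where there are three numbers: the shift along the tool's x, y, z as a fraction of full scale, then the turn, a rotation vector about the tool's x, y, z as a fraction of full scale. A call has exactly 10 rows; each row shifts and turns the commanded pose from where the row before left it, along the tool's axes as they then stand; what a row does not reach is not made up. Full scale, the value 1, is 0.025 m for a shift and 90 degrees for a turn. A row lasts 1/8 s, in which the tool goes at most 62.5 mm and 10.7 degrees, less where a joint would pass 70% of its speed; a pose out of reach is approached as far as the arm can. A call with a number of a shift or a turn outside -1 to 1 is refused whole. A call with a gripper value outside its range is refused whole. "gripper" is the opening, from -1 (shut) to 1 (fully open), so that 0 is half open, set as the call begins (left out, the last holds). The fingers move at their own pace and stop on an object; "force" is the grip in N (left out, the last holds). Time passes only in rows, so rows that do not move let the fingers close, or fill a call up. It gives the time, the measured TCP pose, the force, the opening and the grip force at its end, in the units of the state.
- robot.observe(): the state, without advancing time (a new reading comes with each control period).
- read_camera(name): name is "side" or "top" or "wrist"; returns (picture, depth): 384x512x3 uint8, blue, green, red; 384x512 float32, m along the optical axis (not along the pixel's ray), 0 where there is no reading.
- get_calibration(name): a dict with "intrinsics" (3x3 intrinsics, pixels), "rvec" (rotation vector, rad) and "tvec" (3), from world to camera coordinates, as OpenCV has them. Camera axes: x right, y down, z forward; pixel columns grow to the right and rows downward; lengths in m; the calibration is good to about 2 mm. A picture is of the moment at which its call begins: read the wrist's pose just before it. get_calibration takes no time and is no camera call; for the wrist camera it gives the pose at the moment of the call.
- robot.hand_in(): hands the job in; it is judged then, once.
The state is a dict: "time": time; "qpos": joint angles; "qvel": joint speeds; "joint_efforts": joint torques, N m; "tool_pos": TCP position; "tool_rot": TCP orientation; "contact_force": force on the tool from outside, world axes, zero at the start; "torque": the same for the moment, N m; "opening": finger opening in m; "grip_force": force on a finger pad.
Only numpy, scipy, OpenCV 4.12 (cv2) and the standard library are available. Lean on these libraries where they do the work, as an engineer would, in place of code of your own. Each camera call takes 0.05 s, during which the arm holds its last target. There are 200 camera calls.

## Task

Hang the orange cup by the steel hook on its back over the upper rail of the little stand, near the middle of the rail, with the cup's front towards the robot. Let the rail take the cup's weight before you let go, so that it settles leaning on the lower rail and stays hung; leave the blue cup where it stands.

Things in the scene. Friction and masses are not known exactly. Their poses are not given: they have to be found in the camera images.
- orange_cup: Orange open-topped rectangular cup, loose, about 0.16 kg, standing upright: 54 mm deep (its x), 50 mm wide (its y), 85 mm high, walls 3 mm, flat sides facing its +y and -y to grip across. Origin at the centre of the underside, z up, +x to its back, which carries a steel strap hook 24 mm wide, centred in y (see the hook point). It is front-heavy when hung.
- orange_cup_hook (a point): Middle of the underside of the orange cup's hook flat, at (41, 0, 93) mm in the cup's frame; axes as the cup's. Hook in the cup's frame: strap on the back wall with outer face at x = 30, from z = 12 up; flat from it to x = 55, z = 93 to 97; lip at its end, x = 52 to 55, down to z = 75. The rail enters the 22 mm gap (x = 30 to 52) from below.
- blue_cup: Blue cup of the same shape and size as the orange one, loose, with the same hook; not to be hung. Origin at the centre of its underside, +x to its back.
- rail_stand: Fixed stand: wooden base 110 x 240 x 14 mm, two steel posts 200 mm apart in y, two level 8 mm rails along its y, one above the other, centres 165 and 105 mm over the desk; top 173 mm. Origin on the desk below the rails' middle; +x away from the robot. A cup hung at -x with its +x along the stand's, once let go, swings its foot about 13 degrees in until the strap meets the lower rail.
- rail_middle (a point): The middle of the upper rail, on its centre line, 165 mm above the desk; axes as the stand's.

How it is judged:
By the outcome, as a careful person would: the job done as asked, in the order asked, and still so for the second after the job is handed in, with the robot touching nothing.
It also fails if it takes over 38 s, if anything falls off the work surface, if the arm or the gripper's body presses on something with over 40 N, if the wrist force passes 120 N, or if a joint passes its speed limit or range.

## Working session

There is one attempt and no reset: what is moved stays moved. The work goes in short steps, Python scripts to look and compute and a tool call to move; the robot and the scene stay as the last step left them, time stands still between calls to the robot, and variables do not carry over. Pictures are saved under pics/ and viewed, at most 10 in all, crops included, and the job is handed in when it is done.

Besides the shell and the picture viewer there is one more tool, called after "Call:" by a JSON object that holds its "method" and its "body", one argument or row to a line. send_rows: Moves the arm, as the interface text tells. Shift numbers are shares of 0.025 m and turn numbers shares of 90 degrees, none past 1 either way. Its arguments: {"type":"object","properties":{"plan":{"type":"array"},"gripper":{"type":"number"},"force":{"type":"number"}},"required":["plan"]}

```bash
mkdir -p pics
cat > h.py <<'E'
import numpy as np, cv2
from cell import robot, read_camera, get_calibration
def pts(name, img=None):
    c=get_calibration(name); im,d=read_camera(name)
    K=c["intrinsics"]; R=cv2.Rodrigues(np.array(c["rvec"],float))[0]; t=np.array(c["tvec"],float).ravel()
    v,u=np.mgrid[:d.shape[0],:d.shape[1]]
    P=np.stack([(u-K[0][2])/K[0][0]*d,(v-K[1][2])/K[1][1]*d,d],-1)
    W=(P-t)@R
    W[d==0]=np.nan
    return im,d,W
E
python3 - <<'E'
from h import *
print(robot.observe())
ims=[]
for n in("top","side"):
    im,d,W=pts(n); np.savez(f"{n}.npz",im=im,d=d,W=W); ims.append(im)
    hsv=cv2.cvtColor(im,cv2.COLOR_BGR2HSV)
    for nm,lo,hi in(("or",(5,120,80),(22,255,255)),("bl",(100,120,60),(130,255,255))):
        m=cv2.inRange(hsv,lo,hi)
        n_,l,s,c=cv2.connectedComponentsWithStats(m)
        for i in range(1,n_):
            if s[i,4]>150:
                w=W[l==i]; w=w[~np.isnan(w).any(1)]
                print(n,nm,s[i],np.percentile(w,[2,50,98],axis=0).round(3).tolist() if len(w) else 0)
cv2.imwrite("pics/top.png",ims[0]);cv2.imwrite("pics/side.png",ims[1])
E
```

```text
{'time': 0.0, 'qpos': array([ 1.01999272e+00,  3.42767163e-01,  1.52504756e+00, -8.51952987e-06,
        1.27536757e+00, -1.46010455e-01]), 'qvel': array([-0.00093516,  0.00195433, -0.00076262, -0.00150966,  0.00132234,
        0.00012359]), 'joint_efforts': array([-6.27962090e-04, -4.31254363e+01, -2.44211894e+01,  7.16717751e-02,
        5.62960468e-02, -1.46898501e-04]), 'tool_pos': array([0.2065289 , 0.48222197, 0.22601123]), 'tool_rot': array([-3.14001874e+00, -2.23221045e-04,  2.73680181e+00]), 'contact_force': array([ 0.6907637 ,  0.57728393, -0.7486297 ]), 'torque': array([0.0312622 , 0.04506953, 0.02021641]), 'grip_force': 0.0, 'opening': 0.09166554077230728}
top or [369   0  41  56 987] [[1.335, -0.786, -0.76], [1.501, -0.739, -0.751], [1.605, -0.615, -0.741]]
top or [ 484   18   28  198 2671] [[0.564, -0.935, -0.338], [0.718, -0.739, -0.119], [0.871, -0.537, 0.232]]
top or [314 231  20  23 288] [[0.412, -0.187, 0.0], [0.438, -0.169, 0.004], [0.462, -0.14, 0.087]]
top or [ 320  257  192  127 9698] [[-0.211, -1.166, -0.757], [-0.074, -0.914, -0.749], [0.279, -0.379, -0.741]]
[... 333 characters left out ...]
3  177 4950] [[1.25, -0.011, 0.039], [1.274, 0.057, 0.213], [1.293, 0.096, 0.477]]
side or [ 83  95  13  36 174] [[0.077, 2.042, -0.162], [0.122, 2.067, -0.104], [0.148, 2.141, 0.066]]
side or [ 18 169  63  50 941] [[-0.5, 2.182, -0.763], [-0.392, 2.712, -0.752], [-0.076, 3.147, -0.688]]
side or [ 230  237   37   58 1735] [[0.408, -0.192, 0.002], [0.434, -0.19, 0.056], [0.461, -0.142, 0.083]]
side or [  86  248   50   60 1305] [[0.003, 0.981, -0.76], [0.091, 1.209, -0.753], [0.237, 1.396, -0.746]]
side or [467 305  45  73 644] [[0.615, -0.51, 0.02], [0.654, -0.492, 0.075], [0.692, -0.465, 0.14]]
side bl [192 187  31  44 983] [[0.398, 0.067, 0.004], [0.428, 0.08, 0.055], [0.46, 0.128, 0.083]]
```

View pics/top.png

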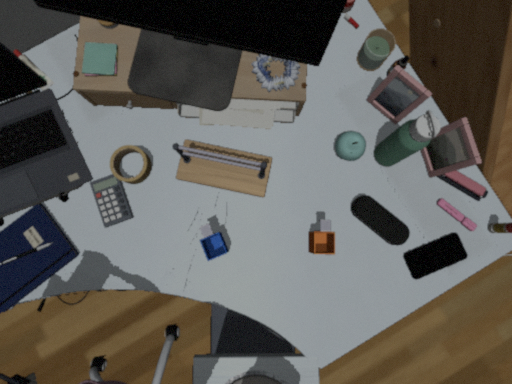

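View pics/side.png

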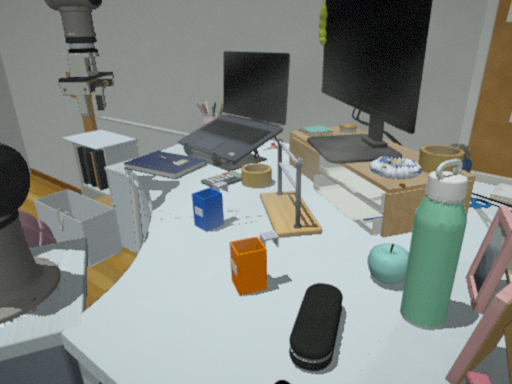

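Top view: orange cup at about (321,242) with its hook up at (323,224). The blue cup is at (214,246) and the tilted stand at (225,167) with posts at (180,150) and (265,170). Side view: the hook is at (269,237). Next I'll measure the poses.

Run:
```python
from h import *
for n in("top","side"):
    z=np.load(n+".npz"); im,W=z["im"],z["W"]; hsv=cv2.cvtColor(im,cv2.COLOR_BGR2HSV)
    ok=~np.isnan(W).any(2)
    m=(cv2.inRange(hsv,(5,120,50),(22,255,255))>0)&ok&(W[...,0]>.38)&(W[...,0]<.5)&(abs(W[...,1]+.166)<.06)&(W[...,2]>-.02)
    for nm,s in(("rim",m&(W[...,2]>.075)),("all",m)):
        p=W[s][:,:2].astype(np.float32); print(n,nm,len(p),cv2.minAreaRect(p*1000))
    h=ok&(abs(W[...,1]+.17)<.05)&(W[...,0]>.455)&(W[...,0]<.53)&(W[...,2]>.085)&(W[...,2]<.11)
    p=W[h]; print("hook",len(p), p.mean(0) if len(p) else 0, cv2.minAreaRect((p[:,:2]*1000).astype(np.float32)) if len(p) else 0)
    reg=ok&(W[...,0]>.5)&(W[...,0]<.75)&(abs(W[...,1]-.07)<.16)
    r=reg&(W[...,2]>.15)&(W[...,2]<.185)
    p=W[r]; print("rail",len(p))
    if len(p): print(np.percentile(p,[0,50,100],axis=0).round(4).tolist(), cv2.minAreaRect((p[:,:2]*1000).astype(np.float32)), cv2.fitLine((p[:,:2]).astype(np.float32),cv2.DIST_HUBER,0,.01,.01).ravel())
    b=reg&(cv2.inRange(hsv,(8,60,60),(28,255,255))>0)&(W[...,2]>.005)&(W[...,2]<.025)
    p=W[b]; print("base",len(p),cv2.minAreaRect((p[:,:2]*1000).astype(np.float32)),p[:,2].mean())
z=np.load("top.npz")["im"][115:265,160:350]
cv2.imwrite("pics/crop.png",cv2.resize(z,None,fx=4,fy=4,interpolation=cv2.INTER_CUBIC))
```

```text
top rim 106 ((437.84295654296875, -162.66847229003906), (48.24002456665039, 52.1703987121582), 89.27396392822266)
top all 513 ((437.7655334472656, -162.60833740234375), (48.80905532836914, 52.216270446777344), 88.93831634521484)
hook 139 [ 0.47700332 -0.16483421  0.09552185] ((474.6923522949219, -165.10067749023438), (48.02930450439453, 35.773109436035156), 89.46444702148438)
rail 385
[[0.6053, -0.0245, 0.1535], [0.6334, 0.0795, 0.1682], [0.6616, 0.184, 0.1753]] ((633.889404296875, 79.76158142089844), (214.6167449951172, 14.295943260192871), 77.61428833007812) [0.21712428 0.97614396 0.63349175 0.07996929]
base 2693 ((632.6564331054688, 78.4361572265625), (236.08204650878906, 107.084716796875), 77.4184341430664) 0.01372524709638235
side rim 336 ((436.1032409667969, -166.85179138183594), (52.724830627441406, 55.64575958251953), 88.66011810302734)
side all 1726 ((435.8910827636719, -167.32212829589844), (53.52232360839844, 55.977149963378906), 88.87824249267578)
hook 171 [ 0.47505816 -0.16965496  0.09346296] ((476.28765869140625, -167.20968627929688), (28.504030227661133, 28.862773895263672), 86.7705307006836)
rail 175
[[0.6024, -0.0296, 0.1501], [0.621, 0.0399, 0.1655], [0.6602, 0.1795, 0.1712]] ((629.8773193359375, 74.40213012695312), (213.09182739257812, 14.393016815185547), 76.9349136352539) [0.21570648 0.97645825 0.62372607 0.05195554]
base 1550 ((629.7210083007812, 74.45964813232422), (238.87750244140625, 107.39163208007812), 77.8307876586914) 0.011696985098374144
```

View pics/crop.png

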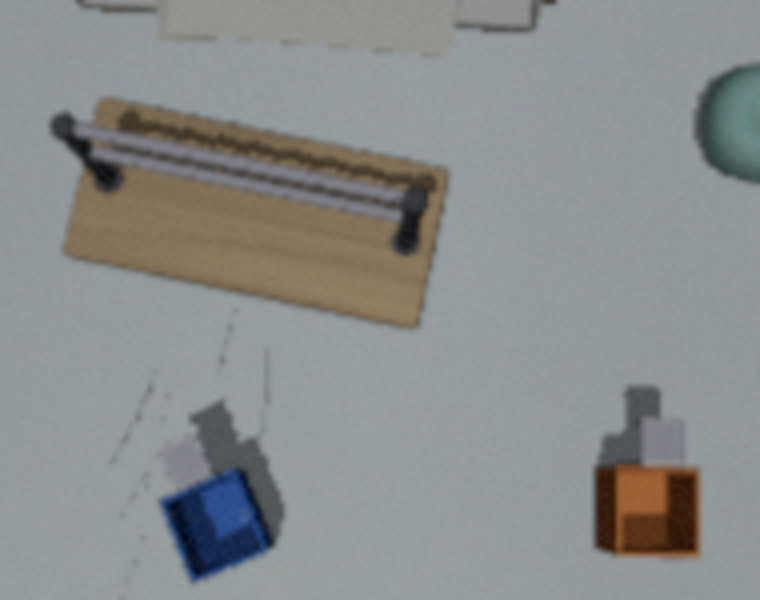

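The two cameras agree to about 4 mm. The orange cup is near (0.437, -0.165) with yaw about -1°. The stand is near (0.632, 0.077) with yaw about -12.5°. Next I'll fly above the orange cup for a closer look.

Call:
{"method": "send_rows", "body": {
  "plan": [
    [[0, 0, 0], [0, 0, -0.062]],
    [[0, 0, 0], [0, 0, -0.062]],
    [[0, 0, 0], [0, 0, -0.062]],
    [[0, 0, 0], [0, 0, -0.062]],
    [[-0.8, -1, 0], [0, 0, 0]],
    [[-0.8, -1, 0], [0, 0, 0]],
    [[-0.8, -1, 0], [0, 0, 0]],
    [[-0.8, -1, 0], [0, 0, 0]],
    [[-0.8, -1, 0], [0, 0, 0]],
    [[-0.8, -1, 0], [0, 0, 0]]
  ],
  "gripper": 1
}}

```text
time: 1.35
tool_pos: [0.3248, 0.3298, 0.2264]
tool_rot: [-3.141, -0.001, 3.126]
contact_force: [0.1, 0.2, -0.2]
opening: 0.0923
grip_force: 0.0
```

Call:
{"method": "send_rows", "body": {
  "plan": [
    [[-0.44, -1, 0], [0, 0, 0]],
    [[-0.44, -1, 0], [0, 0, 0]],
    [[-0.44, -1, 0], [0, 0, 0]],
    [[-0.44, -1, 0], [0, 0, 0]],
    [[-0.44, -1, 0], [0, 0, 0]],
    [[-0.44, -1, 0], [0, 0, 0]],
    [[-0.44, -1, 0], [0, 0, 0]],
    [[-0.44, -1, 0], [0, 0, 0]],
    [[-0.44, -1, 0], [0, 0, 0]],
    [[-0.44, -1, 0], [0, 0, 0]]
  ]
}}

```text
time: 2.6
tool_pos: [0.4307, 0.0783, 0.2265]
tool_rot: [3.141, -0.001, 3.126]
contact_force: [-0.1, 0.2, -0.4]
opening: 0.0913
grip_force: 0.0
```

Call:
{"method": "send_rows", "body": {
  "plan": [
    [[0, -1, 0], [0, 0, 0]],
    [[0, -1, 0], [0, 0, 0]],
    [[0, -1, 0], [0, 0, 0]],
    [[0, -1, 0], [0, 0, 0]],
    [[0, -1, 0], [0, 0, 0]],
    [[0, -1, 0], [0, 0, 0]],
    [[0, -1, 0], [0, 0, 0]],
    [[0, -1, 0], [0, 0, 0]],
    [[0, -1, 0], [0, 0, 0]],
    [[0, -1, 0], [0, 0, 0]]
  ]
}}

```text
time: 3.85
tool_pos: [0.4265, -0.1715, 0.2264]
tool_rot: [3.141, -0.001, 3.126]
contact_force: [-0.4, 0.3, 0.3]
opening: 0.0921
grip_force: 0.0
```

Run:
```python
from h import *
o=robot.observe(); print(o["time"],o["tool_pos"],o["tool_rot"],o["qpos"])
c=get_calibration("wrist"); R=cv2.Rodrigues(np.array(c["rvec"]))[0]; print("cam",-R.T@np.ravel(c["tvec"]),R[2])
im,d,W=pts("wrist"); cv2.imwrite("pics/w1.png",im); np.savez("wrist.npz",im=im,d=d,W=W)
hsv=cv2.cvtColor(im,cv2.COLOR_BGR2HSV); ok=~np.isnan(W).any(2)
m=(cv2.inRange(hsv,(5,120,50),(22,255,255))>0)&ok&(abs(W[...,0]-.437)<.06)&(abs(W[...,1]+.165)<.06)
p=W[m&(W[...,2]>.078)]; print(len(p),p[:,2].mean() if len(p) else 0,cv2.minAreaRect((p[:,:2]*1000).astype(np.float32)) if len(p) else 0)
h=ok&~m&(abs(W[...,1]+.167)<.05)&(W[...,0]>.455)&(W[...,0]<.53)&(W[...,2]>.085)&(W[...,2]<.11)
p=W[h]; print("hook",len(p), cv2.minAreaRect((p[:,:2]*1000).astype(np.float32)) if len(p) else 0)
```

```text
3.85 [ 0.42654692 -0.17153729  0.22638544] [ 3.14107553e+00 -5.92684487e-04  3.12627534e+00] [-5.49414826e-01  2.23213075e-01  1.69239583e+00  1.52316657e-04
  1.22675715e+00 -2.10494512e+00]
cam [ 0.35719912 -0.17091436  0.38455321] [ 0.26047052 -0.0036252  -0.965475  ]
3158 0.2783251049250151 ((428.65802001953125, -163.34768676757812), (115.77725219726562, 72.63532257080078), 88.88318634033203)
hook 647 ((476.0390319824219, -163.3491668701172), (33.310211181640625, 47.41405487060547), 8.863903999328613)
```

View pics/w1.png

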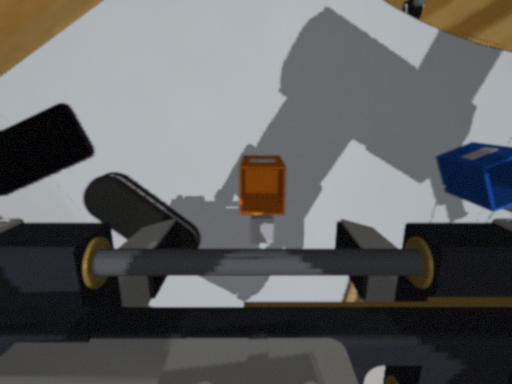

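The wrist view shows the orange cup at (262,185) and its hook at (262,230). The fingers straddle the cup, clear on both sides. Next I'll refine the rim from this view.

Run:
```python
from h import *
z=np.load("wrist.npz"); im,W=z["im"],z["W"]; hsv=cv2.cvtColor(im,cv2.COLOR_BGR2HSV)
V,U=np.mgrid[:384,:512]; box=(abs(U-262)<35)&(V>145)&(V<245)
m=(cv2.inRange(hsv,(5,120,50),(22,255,255))>0)&box
p=W[m&(V<222)&(W[...,2]>.079)&(W[...,2]<.092)]; print(len(p),p[:,2].mean(),cv2.minAreaRect((p[:,:2]*1000).astype(np.float32)),np.percentile(p,[1,99],axis=0))
h=box&~m&(W[...,2]>.088)&(W[...,2]<.105); p=W[h]; print(len(p),p.mean(0),np.percentile(p,[2,98],axis=0),cv2.minAreaRect((p[:,:2]*1000).astype(np.float32)))
```

```text
463 0.08420723388257174 ((437.715087890625, -166.5189971923828), (46.600032806396484, 54.55740737915039), 88.38925170898438) [[ 0.41012185 -0.19027296  0.07936053]
 [ 0.46444593 -0.14327717  0.08673102]]
613 [ 0.47672826 -0.16671776  0.09662963] [[ 0.46433556 -0.17846051  0.08991091]
 [ 0.49154851 -0.15494547  0.09846628]] ((478.1708679199219, -166.61717224121094), (23.854419708251953, 28.23657989501953), 88.88424682617188)
```

Call:
{"method": "send_rows", "body": {
  "plan": [
    [[-0.24, 0.2, 1], [0, 0, 0]],
    [[0, 0, 1], [0, 0, 0]],
    [[0, 0, 1], [0, 0, 0]],
    [[0, 0, 1], [0, 0, 0]],
    [[0, 0, 1], [0, 0, 0]],
    [[0, 0, 1], [0, 0, 0]],
    [[0, 0, 0.8], [0, 0, 0]],
    [[0, 0, 0.36], [0, 0, 0]],
    [[0, 0, 0], [0, 0, 0]],
    [[0, 0, 0], [0, 0, 0]]
  ]
}}

```text
time: 5.15
tool_pos: [0.4333, -0.1661, 0.0483]
tool_rot: [-3.141, 0.001, 3.126]
contact_force: [0.2, 0.3, 0.2]
opening: 0.092
grip_force: 0.0
```

Call:
{"method": "send_rows", "body": {
  "plan": [
    [[0, 0, 0], [0, 0, 0]],
    [[0, 0, 0], [0, 0, 0]],
    [[0, 0, 0], [0, 0, 0]],
    [[0, 0, 0], [0, 0, 0]],
    [[0, 0, 0], [0, 0, 0]],
    [[0, 0, 0], [0, 0, 0]],
    [[0, 0, 0], [0, 0, 0]],
    [[0, 0, 0], [0, 0, 0]],
    [[0, 0, 0], [0, 0, 0]],
    [[0, 0, 0], [0, 0, 0]]
  ],
  "gripper": -0.2,
  "force": 20
}}

```text
time: 6.4
tool_pos: [0.4329, -0.1659, 0.0477]
tool_rot: [3.141, 0.0, 3.126]
contact_force: [-0.5, 0.5, 1.1]
opening: 0.0502
grip_force: 20.0
```

Gripped at a 50 mm opening. Next: lift, carry to a spot in front of the stand, then turn to match its yaw.

Call:
{"method": "send_rows", "body": {
  "plan": [
    [[0, 0, -0.6], [0, 0, 0]],
    [[0, 0, -1], [0, 0, 0]],
    [[0, 0, -1], [0, 0, 0]],
    [[0, 0, -1], [0, 0, 0]],
    [[0, 0, -1], [0, 0, 0]],
    [[-0.44, 1, -0.5], [0, 0, 0]],
    [[-0.44, 1, 0], [0, 0, 0]],
    [[-0.44, 1, 0], [0, 0, 0]],
    [[-0.44, 1, 0], [0, 0, 0]],
    [[-0.44, 1, 0], [0, 0, 0]]
  ]
}}

```text
time: 7.65
tool_pos: [0.4898, -0.0409, 0.1748]
tool_rot: [3.141, -0.001, 3.126]
contact_force: [0.4, -0.7, -1.9]
opening: 0.0499
grip_force: 20.0
```

Call:
{"method": "send_rows", "body": {
  "plan": [
    [[-0.44, 1, 0], [0, 0, 0]],
    [[-0.44, 1, 0], [0, 0, 0]],
    [[-0.44, 1, 0], [0, 0, 0]],
    [[-0.44, 1, 0], [0, 0, 0]],
    [[-0.44, 1, 0], [0, 0, 0]],
    [[0, 0.4, 0], [0, 0, 0.063]],
    [[0, 0, 0], [0, 0, 0.064]],
    [[0, 0, 0], [0, 0, 0]],
    [[0, 0, 0], [0, 0, 0]],
    [[0, 0, 0], [0, 0, 0]]
  ]
}}

```text
time: 8.9
tool_pos: [0.5468, 0.0922, 0.1751]
tool_rot: [3.142, -0.0, 2.928]
contact_force: [0.3, -1.2, -1.2]
opening: 0.0498
grip_force: 20.0
```

Run:
```python
from h import *
o=robot.observe(); print(o["time"],o["tool_pos"],o["tool_rot"],o["contact_force"])
out=[]
for n in("side","top","wrist"):
    im,d,W=pts(n); np.savez(n+"2.npz",im=im,d=d,W=W); out.append(im)
cv2.imwrite("pics/s2.png",np.hstack([cv2.resize(out[0][90:260,150:350],None,fx=2,fy=2,interpolation=cv2.INTER_CUBIC),cv2.resize(out[2],(400,300))[:,:].copy() if 0 else cv2.copyMakeBorder(cv2.resize(out[2],(400,300)),0,40,0,0,cv2.BORDER_CONSTANT)]))
```

```text
8.9 [0.5468086  0.09215786 0.17513927] [ 3.14156362e+00 -1.36753642e-04  2.92758768e+00] [ 0.29800368 -1.16883793 -1.17658235]
```

View pics/s2.png

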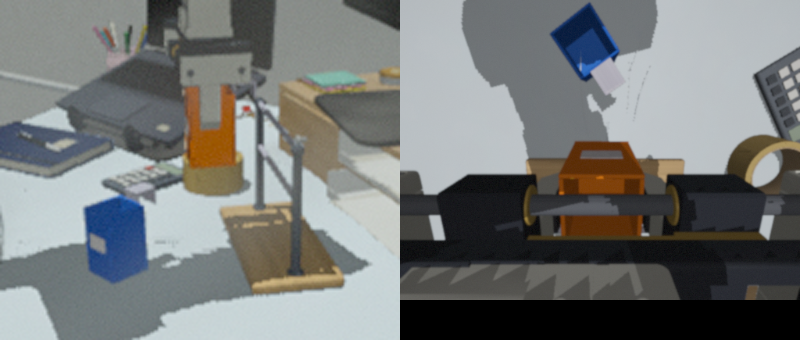

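Side crop: the cup is held upright in front of the rail, level with it, and the blue cup is undisturbed. The wrist view shows the cup seated squarely between the pads. Next I'll measure the cup against the rail in the side camera's own frame.

Run:
```python
from h import *
o=robot.observe(); tp=o["tool_pos"]; yaw=-.2165
ex=np.array([np.cos(yaw),np.sin(yaw)]); ey=np.array([-ex[1],ex[0]])
for n in("side","top"):
    z=np.load(n+"2.npz"); im,W=z["im"],z["W"]; hsv=cv2.cvtColor(im,cv2.COLOR_BGR2HSV)
    rel=W[...,:2]-tp[:2]; a=rel@ex; b=rel@ey; zz=W[...,2]
    m=(cv2.inRange(hsv,(5,150,60),(18,255,255))>0)&(abs(a)<.06)&(abs(b)<.06)&(zz>.1)&(zz<.24)
    if m.sum(): print(n,"cup",m.sum(),*[np.percentile(q[m],[1,5,50,95,99]).round(4) for q in(a,b,zz)])
    g=(hsv[...,1]<90)&(a>.015)&(a<.07)&(abs(b)<.05)&(zz>.13)&(zz<.235)
    if g.sum(): print("hook",g.sum(),*[np.percentile(q[g],[1,5,50,95,99]).round(4) for q in(a,b,zz)])
    for nm,lo,hi in(("up",.158,.176),("lo",.095,.115)):
        r=(a>.06)&(a<.14)&(b>-.085)&(b<.08)&(zz>lo)&(zz<hi)
        if r.sum(): print(nm,r.sum(),np.percentile(a[r],[5,50,95]).round(4),np.polyfit(b[r],a[r],1),np.percentile(zz[r],[50,95]))
    r=(a>.04)&(a<.15)&(abs(b)>.085)&(abs(b)<.14)&(zz>.03)&(zz<.15)
    for s in(-1,1):
        q=r&(b*s>0); print("post",s,q.sum(),np.median(a[q]) if q.any() else 0,np.median(b[q]) if q.any() else 0)
for n in("top","side"):
    z=np.load(n+".npz"); W=z["W"]; rel=W[...,:2]-tp[:2]; a=rel@ex; b=rel@ey; zz=W[...,2]
    r=(a>.05)&(a<.13)&(b>-.09)&(b<.08)&(zz>.158)&(zz<.178)
    print(n,"orig rail",r.sum(),np.median(a[r]),np.polyfit(b[r],a[r],1),np.percentile(zz[r],[50,95]))
```

```text
side cup 641 [-0.0243 -0.0224  0.0032  0.0271  0.0288] [-0.0291 -0.028  -0.0255 -0.0163  0.0215] [0.1269 0.1297 0.16   0.2054 0.2102]
hook 76 [0.0216 0.0295 0.0327 0.056  0.0565] [-0.0256 -0.0248 -0.0126  0.0048  0.0208] [0.1534 0.1609 0.21   0.2221 0.2227]
up 85 [0.0816 0.0834 0.0879] [-0.00093656  0.08393004] [0.16604488 0.16776444]
lo 87 [0.0818 0.0836 0.0875] [0.00113628 0.08408521] [0.10603857 0.10749378]
post -1 253 0.08437472933488734 -0.09960563382071982
post 1 203 0.08421949768985205 0.1006486298766122
up 61 [0.0841 0.087  0.0906] [0.00152101 0.08727219] [0.16787453 0.17078292]
lo 51 [0.084  0.0871 0.0908] [0.00367423 0.08736597] [0.10797386 0.11103508]
post -1 42 0.08281809790575005 -0.09264541424728401
post 1 0 0 0
top orig rail 281 0.08718968879891821 [0.00292628 0.08733357] [0.16797232 0.17058927]
side orig rail 82 0.08343685924702479 [0.00257443 0.08407762] [0.16617807 0.16739139]
```

The yaw matches, and the cup sits within 1 mm of the middle. The rail is about 82.5 mm ahead of the cup origin, so I move forward 40.5 mm and lower most of the way.

Call:
{"method": "send_rows", "body": {
  "plan": [
    [[-0.5, 0, 0], [0, 0, 0]],
    [[-0.6, 0, 0], [0, 0, 0]],
    [[-0.52, 0, 0], [0, 0, 0]],
    [[0, 0, 0], [0, 0, 0]],
    [[0, 0, 0.3], [0, 0, 0]],
    [[0, 0, 0.4], [0, 0, 0]],
    [[0, 0, 0.4], [0, 0, 0]],
    [[0, 0, 0.4], [0, 0, 0]],
    [[0, 0, 0], [0, 0, 0]],
    [[0, 0, 0], [0, 0, 0]]
  ]
}}

```text
time: 10.3
tool_pos: [0.5866, 0.0837, 0.1379]
tool_rot: [3.141, 0.0, 2.927]
contact_force: [0.1, -0.0, -1.6]
opening: 0.0497
grip_force: 20.0
```

Run:
```python
from h import *
o=robot.observe(); print(o["time"],o["tool_pos"],o["tool_rot"],o["contact_force"],o["torque"])
im,d,W=pts("side")
cv2.imwrite("pics/s3.png",cv2.resize(im[110:260,200:330],None,fx=4,fy=4,interpolation=cv2.INTER_CUBIC))
```

```text
10.3 [0.58663294 0.08374907 0.1379355 ] [3.14138162e+00 4.96066182e-04 2.92684917e+00] [ 0.09266295 -0.00394213 -1.6369104 ] [0.05215302 0.00975088 0.0205268 ]
```

View pics/s3.png

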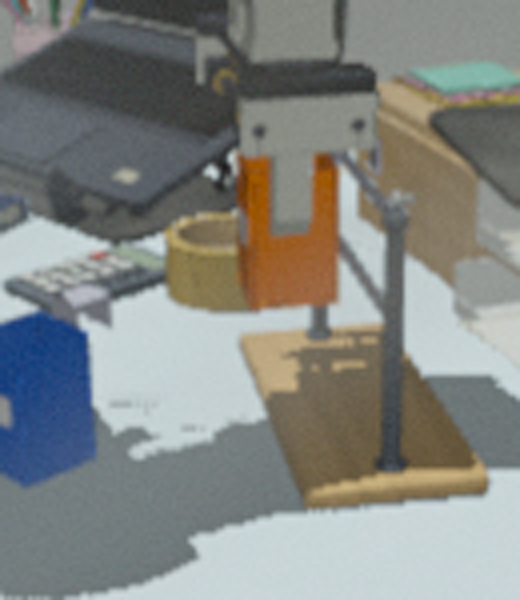

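The lip shows behind the rail at (375,160), the strap is in front of it, and there is no contact yet. Next I'll lower onto the rail.

Call:
{"method": "send_rows", "body": {
  "plan": [
    [[0, 0, 0.1], [0, 0, 0]],
    [[0, 0, 0.1], [0, 0, 0]],
    [[0, 0, 0.1], [0, 0, 0]],
    [[0, 0, 0.06], [0, 0, 0]],
    [[0, 0, 0.02], [0, 0, 0]],
    [[0, 0, 0.02], [0, 0, 0]],
    [[0, 0, 0], [0, 0, 0]],
    [[0, 0, 0], [0, 0, 0]],
    [[0, 0, 0], [0, 0, 0]],
    [[0, 0, 0], [0, 0, 0]]
  ]
}}

```text
time: 11.6
tool_pos: [0.5864, 0.0837, 0.1277]
tool_rot: [3.142, 0.0, 2.927]
contact_force: [0.5, -0.1, -3.0]
opening: 0.05
grip_force: 20.0
```

Call:
{"method": "send_rows", "body": {
  "plan": [
    [[0, 0, 0.02], [0, 0, 0]],
    [[0, 0, 0.02], [0, 0, 0]],
    [[0, 0, 0.02], [0, 0, 0]],
    [[0, 0, 0.02], [0, 0, 0]],
    [[0, 0, 0], [0, 0, 0]],
    [[0, 0, 0], [0, 0, 0]],
    [[0, 0, 0], [0, 0, 0]],
    [[0, 0, 0], [0, 0, 0]],
    [[0, 0, 0], [0, 0, 0]],
    [[0, 0, 0], [0, 0, 0]]
  ]
}}

```text
time: 12.85
tool_pos: [0.5864, 0.0838, 0.1257]
tool_rot: [3.142, 0.0, 2.927]
contact_force: [-0.2, -1.1, -1.6]
opening: 0.0499
grip_force: 20.0
```

Run:
```python
from h import *
o=robot.observe(); tp=o["tool_pos"]; print(o["contact_force"],o["torque"]); yaw=-.2165
ex=np.array([np.cos(yaw),np.sin(yaw)]); ey=np.array([-ex[1],ex[0]])
im,d,W=pts("side"); hsv=cv2.cvtColor(im,cv2.COLOR_BGR2HSV)
rel=W[...,:2]-tp[:2]; a=rel@ex; b=rel@ey; zz=W[...,2]
m=(cv2.inRange(hsv,(5,150,60),(18,255,255))>0)&(abs(a)<.06)&(abs(b)<.06)&(zz>.04)&(zz<.2)
print(m.sum(),*[np.percentile(q[m],[1,5,50,95,99]).round(4) for q in(a,b,zz)])
g=(hsv[...,1]<90)&(a>.028)&(a<.065)&(abs(b)<.022)&(zz>.11)&(zz<.2)
print("hook",g.sum(),*[np.percentile(q[g],[1,50,99]).round(4) for q in(a,b,zz)])
r=(a>.02)&(a<.1)&(b>-.085)&(b<-.03)&(zz>.155)&(zz<.176); print("rail",np.median(a[r]),np.percentile(zz[r],[50,95]))
im=im[120:200,235:325]
cv2.imwrite("pics/s4.png",cv2.resize(im,None,fx=7,fy=7,interpolation=cv2.INTER_CUBIC))
```

```text
[-0.15245351 -1.08119304 -1.60936028] [0.01832642 0.0333919  0.06242615]
468 [-0.0243 -0.0241 -0.0069  0.0269  0.0275] [-0.0288 -0.0277 -0.0252  0.016   0.0222] [0.0861 0.091  0.1206 0.1582 0.1612]
hook 30 [0.0298 0.0505 0.0572] [-0.0164 -0.0123  0.0062] [0.1117 0.1624 0.1723]
rail 0.043026747376923 [0.16634796 0.16756255]
```

View pics/s4.png

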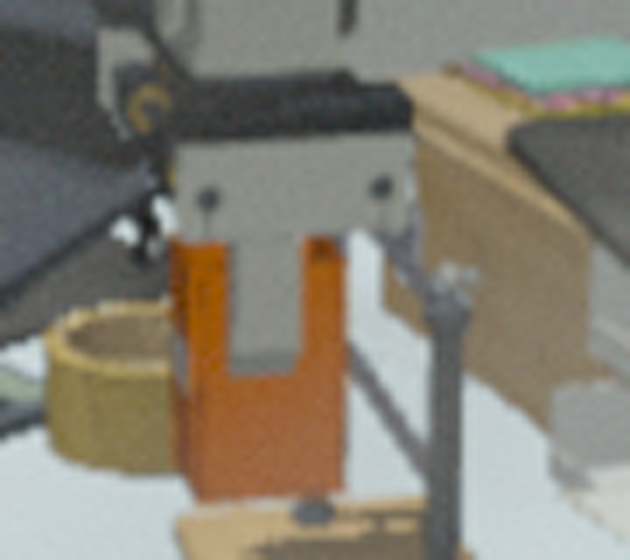

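The hook straddles the rail, which sits about 41 mm back in cup x and is centred in the gap. Contact should come within a millimetre or two, so I keep easing down.

Call:
{"method": "send_rows", "body": {
  "plan": [
    [[0, 0, 0.02], [0, 0, 0]],
    [[0, 0, 0.02], [0, 0, 0]],
    [[0, 0, 0.02], [0, 0, 0]],
    [[0, 0, 0], [0, 0, 0]],
    [[0, 0, 0], [0, 0, 0]],
    [[0, 0, 0], [0, 0, 0]],
    [[0, 0, 0], [0, 0, 0]],
    [[0, 0, 0], [0, 0, 0]],
    [[0, 0, 0], [0, 0, 0]],
    [[0, 0, 0], [0, 0, 0]]
  ]
}}

```text
time: 14.15
tool_pos: [0.5864, 0.0838, 0.1242]
tool_rot: [3.141, 0.0, 2.927]
contact_force: [0.2, 0.1, -1.9]
opening: 0.0499
grip_force: 20.0
```

Call:
{"method": "send_rows", "body": {
  "plan": [
    [[0, 0, 0.02], [0, 0, 0]],
    [[0, 0, 0.02], [0, 0, 0]],
    [[0, 0, 0.02], [0, 0, 0]],
    [[0, 0, 0.02], [0, 0, 0]],
    [[0, 0, 0], [0, 0, 0]],
    [[0, 0, 0], [0, 0, 0]],
    [[0, 0, 0], [0, 0, 0]],
    [[0, 0, 0], [0, 0, 0]],
    [[0, 0, 0], [0, 0, 0]],
    [[0, 0, 0], [0, 0, 0]]
  ]
}}

```text
time: 15.4
tool_pos: [0.5869, 0.0836, 0.1226]
tool_rot: [3.141, 0.001, 2.927]
contact_force: [1.0, -2.4, 5.6]
opening: 0.0499
grip_force: 20.0
```

Run:
```python
from h import *
o=robot.observe(); tp=o["tool_pos"]; print(o["time"],tp,o["contact_force"],o["torque"]); yaw=-.2165
ex=np.array([np.cos(yaw),np.sin(yaw)]); ey=np.array([-ex[1],ex[0]])
for n in("side","top"):
    im,d,W=pts(n); hsv=cv2.cvtColor(im,cv2.COLOR_BGR2HSV)
    rel=W[...,:2]-tp[:2]; a=rel@ex; b=rel@ey; zz=W[...,2]
    m=(cv2.inRange(hsv,(5,150,60),(18,255,255))>0)&(abs(a)<.06)&(abs(b)<.06)&(zz>.04)&(zz<.2)
    if m.any(): print(m.sum(),*[np.percentile(q[m],[1,5,50,95,99]).round(4) for q in(a,b,zz)])
    g=(a>.028)&(a<.065)&(abs(b)<.02)&(zz>.11)&(zz<.2)
    for i in np.argwhere(g): print(np.r_[i,a[tuple(i)],b[tuple(i)],zz[tuple(i)]].round(4),end=" ") if n=="side" else 0
    if n=="top": cv2.imwrite("pics/t4.png",cv2.resize(im[120:220,160:290],None,fx=5,fy=5,interpolation=cv2.INTER_CUBIC))
```

```text
15.4 [0.58694112 0.08355926 0.1225677 ] [ 1.00186085 -2.42345026  5.55569516] [-0.31259315 -0.38848715 -0.06535691]
435 [-0.0244 -0.024  -0.0073  0.0266  0.0271] [-0.0299 -0.028  -0.0252  0.008   0.0222] [0.0819 0.0911 0.1207 0.1561 0.1579]
[ 1.510e+02  2.940e+02  5.560e-02 -1.410e-02  1.709e-01] [ 1.520e+02  2.940e+02  5.620e-02 -1.210e-02  1.678e-01] [ 1.530e+02  2.940e+02  5.670e-02 -1.010e-02  1.647e-01] [ 1.540e+02  2.930e+02  5.420e-02 -1.060e-02  1.625e-01] [ 1.540e+02  2.940e+02  5.640e-02 -1.160e-02  1.627e-01] [ 1.550e+02  2.820e+02  2.910e-02 -2.900e-03  1.594e-01] [ 1.55e+02  2.83e+02  2.89e-02 -1.46e-02  1.63e-01] [ 1.550e+02  2.840e+02  3.220e-02 -1.070e-02  1.616e-01] [ 1.550e+02  2.880e+02  4.090e-02 -1.500e-02  1.623e-01] [ 1.550e+02  2.930e+02  5.420e-02 -1.080e-02  1.601e-01] [ 1.550e+02  2.940e+02  5.650e-02 -1.120e-02  1.601e-01] [ 1.560e+02  2.830e+02  2.990e-02 -1.030e-02  1.591e-01] [ 1.560e+02  2.840e+02  3.180e-02 -1.230e-02  1.596e-01] [ 1.560e+02  2.940e+02  5.690e-02 -9.900e-03  1.571e-01] [ 1.570e+02  2.830e+02  2.840e-02 -1.710e-02  1.588e-01] [ 1.570e+02  2.840e+02  3.110e-02 -1.580e-02  1.582e-01] [ 1.570e+02  2.940e+02  5.640e-02 -1.200e-02  1.553e-01] [ 1.580e+02  2.840e+02  3.120e-02 -1.540e-02  1.556e-01]
```

Contact is clear: the rail pushes up with about 7 N, centred, against 1.6 N of weight, so it carries the cup. Releasing now.

Call:
{"method": "send_rows", "body": {
  "plan": [
    [[0, 0, 0], [0, 0, 0]],
    [[0, 0, 0], [0, 0, 0]],
    [[0, 0, 0], [0, 0, 0]],
    [[0, 0, 0], [0, 0, 0]],
    [[0, 0, 0], [0, 0, 0]],
    [[0, 0, 0], [0, 0, 0]],
    [[0, 0, 0], [0, 0, 0]],
    [[0, 0, 0], [0, 0, 0]],
    [[0, 0, 0], [0, 0, 0]],
    [[0, 0, 0], [0, 0, 0]]
  ],
  "gripper": 1
}}

```text
time: 16.75
tool_pos: [0.5864, 0.0837, 0.1222]
tool_rot: [3.142, 0.0, 2.927]
contact_force: [-0.1, -0.5, -0.0]
opening: 0.092
grip_force: 0.0
```

Run:
```python
from h import *
o=robot.observe(); print(o["time"],o["tool_pos"],o["contact_force"],o["opening"])
a=read_camera("side")[0][110:260,200:330]; b=read_camera("wrist")[0]
cv2.imwrite("pics/s5.png",np.hstack([cv2.resize(a,(340,392)),cv2.resize(b,(440,392))]))
```

```text
16.75 [0.58642787 0.08374043 0.12223706] [-0.07698605 -0.51502163 -0.03891083] 0.09197878085962692
```

View pics/s5.png

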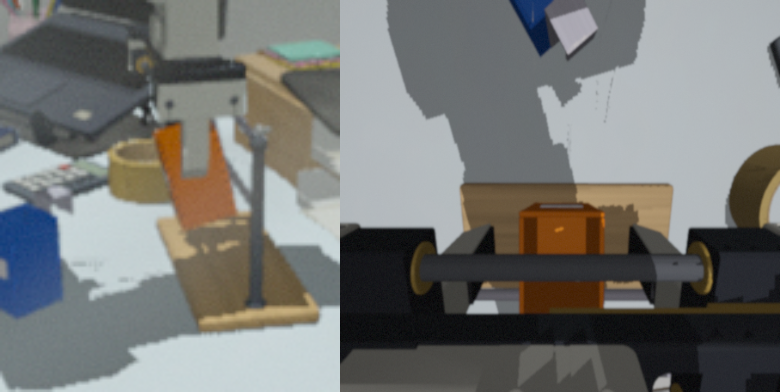

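The cup hangs tilted with its foot swung in, and both fingers are clear of it. Next I retreat straight up, then back.

Call:
{"method": "send_rows", "body": {
  "plan": [
    [[0, 0, -0.3], [0, 0, 0]],
    [[0, 0, -0.6], [0, 0, 0]],
    [[0, 0, -0.8], [0, 0, 0]],
    [[0, 0, -0.8], [0, 0, 0]],
    [[0, 0, -0.8], [0, 0, 0]],
    [[0, 0, -0.8], [0, 0, 0]],
    [[0.3, 0, -0.8], [0, 0, 0]],
    [[0.8, 0, -0.3], [0, 0, 0]],
    [[0.8, 0, 0], [0, 0, 0]],
    [[0.3, 0, 0], [0, 0, 0]]
  ]
}}

```text
time: 18.1
tool_pos: [0.5321, 0.0957, 0.2536]
tool_rot: [3.141, 0.002, 2.927]
contact_force: [0.3, -0.6, 0.2]
opening: 0.092
grip_force: 0.0
```

Run:
```python
from h import *
o=robot.observe(); print(o["time"],o["tool_pos"],o["contact_force"])
a=read_camera("side")[0][110:260,200:330]; b=read_camera("wrist")[0]
cv2.imwrite("pics/s6.png",np.hstack([cv2.resize(a,(340,392)),cv2.resize(b,(440,392))]))
```

```text
18.1 [0.53214516 0.09569041 0.25362418] [ 0.32202726 -0.58970506  0.16346529]
```

View pics/s6.png

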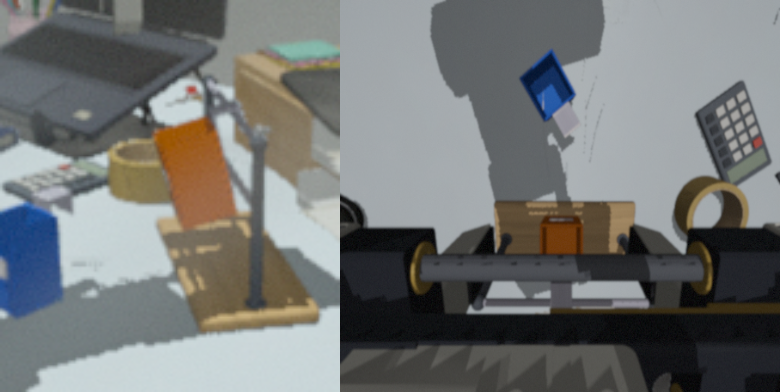

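The cup hangs mid-rail, leaning on the lower rail. The gripper is clear and the blue cup hasn't moved.

```bash
python3 -c "
from cell import robot
print(robot.hand_in())"
```

```text
the job is handed in; nothing more can be done
None
```

The orange cup hangs by its hook near the middle of the upper rail, front towards the robot and leaning on the lower rail; the blue cup was left alone, and I handed the job in at about 18 s.

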